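# Latch the tea carousel

## Robot

A 7-joint arm with a two-finger parallel gripper is mounted at the origin on the work surface. World frame = base frame: x ahead of the robot, y to its left, z up, the work surface at z = 0. Lengths are in m, angles in rad, forces in N, time in s.
With the tool pointing down it reaches from about 0.425 to 0.925 m from the base axis. Payload 6.8 kg.
Tool frame: the origin (TCP) lies midway between the tips of the shut fingers; the grasp point (between the pads) lies 19 mm behind it (r.grip_depth is the distance from the TCP to the grasp point, in m); z points along the fingers, y is the line along which they close (so a half turn about z gives the same grasp; the last joint's range is limited). The gripper opens to 85 mm and grips with 20 to 120 N. Pads are 22 mm wide; open, the fingers measure 114 mm over their backs; the gripper's body (76 mm by 85 mm) begins 54 mm behind the grasp point. The pads swing forward as they close: fully open they stand 13 mm farther back than shut.
Start: joints at [1.024, 0.477, 0.022, 1.555, -0.011, 1.109, -0.083], TCP at [0.287, -0.611, 0.231] pointing down, gripper open.
Joint ranges: [-2.96, 2.96], [-0.34, 2.1], [-1.41, 1.46], [0.24, 2.44], [-1.37, 4.51], [0.17, 1.92], [-2.96, 2.96]. Speed limits (rad/s): [2.39, 2.39, 3.14, 3.14, 3.14, 3.14, 3.14].

## Interface

Orientations are given as a rotation vector (axis times angle).
In Python, from bench import telemetry, grab_frame, calibration, order, silhouettes, r gives the robot as it stands.
- The arm moves only by the tool apply_moves, never from a script. Its argument "moves" is a list of rows, each a list of 7 numbers: the turn, a rotation vector about the tool's x, y, z scaled (see below), then the shift along the tool's x, y, z scaled (see below), then the opening, from -1 (shut) to 1 (fully open). A call has exactly 8 rows; each row shifts and turns the commanded pose from where the row before left it, along the tool's axes as they then stand; what a row does not reach is not made up. The controller multiplies each number of a shift by 1000 mm and each number of a turn by 6 degrees. A row lasts 1/12 s, in which the tool goes at most 41.7 mm and 7.16 degrees, less where a joint would pass 70% of its speed; a pose out of reach is approached as far as the arm can. A call with a number of a shift or a turn outside -1 to 1 is refused whole. A call with a gripper value outside its range is refused whole. The fingers move at their own pace and stop on an object; "grip_force" is the grip in N (left out, the last holds). Time passes only in rows, so rows that do not move let the fingers close, or fill a call up. It gives the time, the measured TCP pose, the force, the opening and the grip force at its end, in the units of the state.
- telemetry.get_obs(): the state, without advancing time (a new reading comes with each control period).
- grab_frame(name): name is "scene" or "top" or "wrist"; returns the picture (400x640x3 uint8, blue, green, red); there is no depth.
- calibration(name): a dict with "fx", "fy", "cx", "cy" (pixels), "k1" (the pictures are not rectified: a ray, as slopes to the right and down, at radius r is drawn at 1 + k1 r^2 times it, then the intrinsics apply), "world_from_camera" (4x4, takes a point from camera to world coordinates); the wrist camera has in their place "mount" (4x4, takes a point from camera to tool coordinates, whose origin is the TCP and whose axes are the flange's). Camera axes: x right, y down, z forward; pixel columns grow to the right and rows downward; lengths in m; the calibration is good to about 2 mm. A picture is of the moment at which its call begins: read the wrist's pose just before it. calibration takes no time and is no camera call.
- order.hand_in(): hands the job in; it is judged then, once.
Trained networks look in the newest picture that a camera, given by its name, has taken for a name from the list of things; names that differ only in an ending like _2 or _b are one class to them, and where a whole thing is asked for, a point or a joint stands for the part that bears it (a point fixed in the world has none). Each returns a list of dicts, best first, with "p" (0 to 1); they miss things now and then, are a little off and sometimes report something else, mostly with a low value. They report only what shows in the picture. A call takes as long as a camera call. They do not tell look-alikes from the thing itself.
- silhouettes(thing, camera): "mask" (400x640 bool, what is visible of it) and "extent" ([centre column, centre row, width, height] in pixels, round what is visible of it).
The state is a dict: "clock": time; "joints": joint angles; "qvel": joint speeds; "tau": joint torques, N m; "tcp_pos": TCP position; "orientation": TCP orientation; "contact_force": force on the tool from outside, world axes, zero at the start; "moment": the same for the moment, N m; "grip_width": finger opening in m; "gripper_force": force on a finger pad.
Only numpy, scipy, OpenCV 4.12 (cv2) and the standard library are available. Lean on these libraries where they do the work, as an engineer would, in place of code of your own. Each camera call takes 0.05 s, during which the arm holds its last target. There are 200 camera calls.

## Task

The tea carousel on the kitchen shelf has been left turned aside with its latch up. Turn the round table, with the latch still up, until its forked catch faces the latch bar, then swing the bar down until it rests fully home in the fork, and let go. Keep the sugar bowl and cups standing upright on the carousel and leave the other tea things where they are.

Things in the scene. Friction and masses are not known exactly. Their poses are not given: they have to be found in the camera images.
- stand: Fixed dark wooden board that carries the carousel, 200 mm square under the turntable with a 70 mm wide arm to the latch, 18 mm thick; its place and yaw vary. Origin: under the turntable's axis, on the work surface (the board reaches from y = -100 to +235 mm). z up; its y axis points from the turntable's axis to the latch's hinge.
- turntable (a joint): Wooden turntable, 260 mm across, vertical axis through the stand's origin, top face 45 mm above the work surface. Rad, counter-clockwise from above positive, range -0.5 to 1.6, starts 0.55 to 1.35; at 0 the fork is under the latch bar. Stiff (0.12 N m), stays where left. Within about 0.12 rad of 0 the fork's sloping cheeks let the descending bar in and centre the turntable on it.
- post_top (a point): Centre of the top of the round wooden post on the turntable, the grip for turning it; it turns along. 28 mm across from 32 mm above the turntable's face upward (20 mm stem below), top 64 mm above the face (109 mm above the work surface), 100 mm from the turntable's axis, 125 deg counter-clockwise of the fork seen from above.
- fork (a point): Forked catch on the turntable's rim: two wooden cheeks 10 mm thick, 40 mm long radially, tops 29 mm above the face, leaning apart: slot 22 mm wide at its floor, 34 mm at its mouth. This point: middle of the slot's floor, 110 mm from the turntable's axis, 59 mm above the work surface; its x runs across the slot, y radially outward.
- latch (a joint): Steel latch bar on a level hinge between two lugs on the stand (their tops 80 mm above the work surface). Rad: 0 closed, level, pointing at the turntable's axis, in the fork; grows as the tip lifts, 1.57 upright, to 2.0 leaning outward. Starts 1.45 to 1.9. Stiff hinge (0.14 N m, about 1 to 2 N at the tip): it stays at any angle, so push it all the way down.
- latch_hinge (a point): Middle of the latch's hinge pin, 195 mm from the turntable's axis along the stand's +y, 67 mm above the work surface; the hinge axis is the stand's x axis. The bar is 14 by 14 mm in section, centred on the pin (when closed its top is 74 mm above the work surface, level with the cheeks' tops).
- latch_tip (a point): Centre of the wooden ball, 26 mm across, at the bar's free end, 124 mm from the hinge; when closed it lies 71 mm from the turntable's axis, 67 mm above the work surface, just inside the fork.
- sugar_bowl: Lidded glass sugar bowl, 80 mm across, 72 mm tall, 0.25 kg, loose, standing on the middle of the turntable; origin at the centre of its foot.
- cup_a: White porcelain cup without handle, 62 mm across the rim, 36 mm across the foot, 55 mm tall, 0.1 kg, loose; origin at the centre of its foot. Stands on the turntable, about 83 mm from its axis.
- cup_b: White porcelain cup without handle, 62 mm across the rim, 36 mm across the foot, 55 mm tall, 0.1 kg, loose; origin at the centre of its foot. Stands on the turntable, about 82 mm from its axis.
- cup_c: White porcelain cup without handle, 62 mm across the rim, 36 mm across the foot, 55 mm tall, 0.1 kg, loose; origin at the centre of its foot. Stands in the row behind the carousel.
- cup_d: White porcelain cup without handle, 62 mm across the rim, 36 mm across the foot, 55 mm tall, 0.1 kg, loose; origin at the centre of its foot. Stands in the row behind the carousel.
- saucers: Stack of green plastic saucers (one piece), 115 mm across, 37 mm tall, in the row behind the carousel; origin under its centre.
- kettle: Steel kettle, 160 mm across, 200 mm tall with its black handle, spout to its +y, to the left of the carousel; origin under its centre.
- jar: Amber glass tea jar with steel lid, 84 mm across, 130 mm tall, to the right of the carousel; origin under its centre.
Not all that is in view belongs to the job. Several things look just like the jar: the one meant starts nearest to the robot's base.

How it is judged:
By the outcome, as a careful person would: the job done as asked, in the order asked, and still so for the second after the job is handed in, with the robot touching nothing.
It also fails if it takes over 56 s, if anything falls off the work surface, if the arm or the gripper's body presses on something with over 40 N, if the wrist force passes 120 N, or if a joint passes its speed limit or range.

## Working session

There is one attempt and no reset: what is moved stays moved. The work goes in short steps, Python scripts to look and compute and a tool call to move; the robot and the scene stay as the last step left them, time stands still between calls to the robot, and variables do not carry over. Pictures are saved under pics/ and viewed, at most 10 in all, crops included, and the job is handed in when it is done.

Besides the shell and the picture viewer there is one more tool, called after "Call:" as a command line: name --pt "numbers of a row" for each row, then --argument value for the rest. apply_moves: Moves the arm, as the interface text tells. Its arguments: {"type":"object","properties":{"moves":{"type":"array"},"grip_force":{"type":"number"}},"required":["moves"]}

```bash
mkdir -p pics; ls
python3 - <<'E'
from bench import telemetry, grab_frame, calibration, order, silhouettes, r
import cv2, numpy as np
o=telemetry.get_obs(); print(o)
for n in("scene","top"):
    f=grab_frame(n); cv2.imwrite(f"pics/{n}0.png",f); c=calibration(n); print(n,c)
print(calibration("wrist"))
E
```

```text
pics
{'clock': 0.0, 'joints': array([ 1.0238827 ,  0.47779125,  0.0223191 ,  1.5564643 , -0.01152457,
        1.10931304, -0.0830903 ]), 'qvel': array([ 7.54862558e-04, -9.65326963e-04, -1.84528825e-03,  3.18401405e-04,
       -7.66581845e-04,  9.64136633e-05,  6.56023397e-04]), 'tau': array([-1.01455626e-03, -5.96454477e+01,  1.60795771e+00, -2.81199807e+01,
        1.25427192e-02,  9.27262532e-03,  1.21506559e-05]), 'tcp_pos': array([ 0.28653109, -0.61049884,  0.23032583]), 'orientation': array([-3.06452963e+00, -6.83441845e-01,  7.93254654e-04]), 'contact_force': array([-0.35441429, -0.05690081,  0.08027662]), 'moment': array([-0.01231727, -0.05291142, -0.01166182]), 'gripper_force': 0.0, 'grip_width': 0.08564828087841715}
scene {'fx': 380.7612728912531, 'fy': 380.7612728912531, 'cx': 316.8366114306686, 'cy': 204.64811816341944, 'k1': -0.07031023873811065, 'world_from_camera': array([[-0.02272796,  0.73696297, -0.6755509 ,  1.38231037],
       [ 0.99973543,  0.01436236, -0.0179667 , -0.0401232 ],
       [-0.00353829, -0.67578051, -0.73709442,  0.94928534],
       [ 0.        ,  0.
[... 221 characters left out ...]
9428603,  0.10551745,  0.4590507 ],
       [-0.99979723, -0.01480787,  0.01364622, -0.06363689],
       [-0.01200576, -0.10571667, -0.99432381,  1.58927153],
       [ 0.        ,  0.        ,  0.        ,  1.        ]])}
{'fx': 331.6048882921923, 'fy': 331.6048882921923, 'cx': 323.588664459818, 'cy': 200.64765409911573, 'k1': -0.05390883032305869, 'mount': array([[ 1.86644187e-03, -9.52849989e-01, -3.03436015e-01,
         7.68135697e-02],
       [ 9.99997873e-01,  1.51206108e-03,  1.40283451e-03,
        -5.60879913e-05],
       [-8.77877061e-04, -3.03437988e-01,  9.52850784e-01,
        -1.42338491e-01],
       [ 0.00000000e+00,  0.00000000e+00,  0.00000000e+00,
         1.00000000e+00]])}
```

View pics/top0.png

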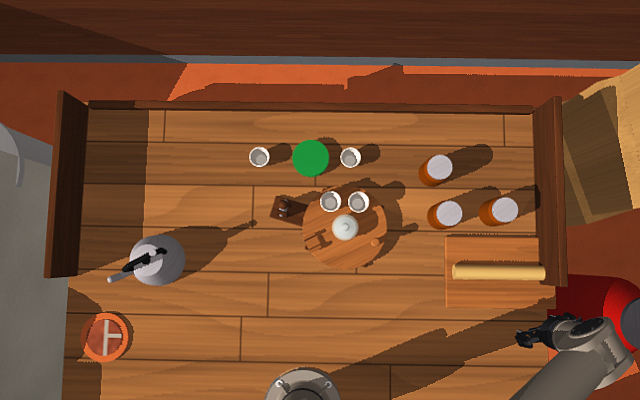

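View pics/scene0.png

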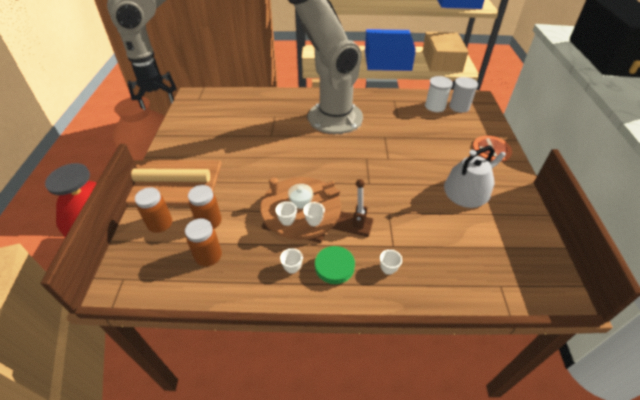

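The top view shows the carousel at about (345,230), the latch at (285,207) and the fork near (318,241). Three jars stand at (440,167), (448,213) and (504,210). I'll enlarge the carousel and get silhouettes.

```bash
cat > h.py <<'E'
from bench import telemetry, grab_frame, calibration, order, silhouettes, r
import cv2, numpy as np
from scipy.spatial.transform import Rotation as R
def K(c): return np.array([[c['fx'],0,c['cx']],[0,c['fy'],c['cy']],[0,0,1.]])
def pose(n):
    c=calibration(n)
    if 'mount' in c:
        o=telemetry.get_obs(); T=np.eye(4); T[:3,:3]=R.from_rotvec(o['orientation']).as_matrix(); T[:3,3]=o['tcp_pos']; return c,T@c['mount']
    return c,c['world_from_camera']
def undist(c,uv):
    d=np.array([(uv[0]-c['cx'])/c['fx'],(uv[1]-c['cy'])/c['fy']]); s=d.copy()
    for _ in range(20): s=d/(1+c['k1']*(s@s))
    return s
def ray(n,uv):
    c,T=pose(n); s=undist(c,uv); return T[:3,3],T[:3,:3]@np.array([*s,1])
def atz(n,uv,z):
    p,d=ray(n,uv); return p+d*(z-p[2])/d[2]
def proj(n,P,ct=None):
    c,T=ct or pose(n); q=(np.atleast_2d(P)-T[:3,3])@T[:3,:3]; s=q[:,:2]/q[:,2:]
    s=s*(1+c['k1']*(s**2).sum(1,keepdims=True)); return s*[c['fx'],c['fy']]+[c['cx'],c['cy']]
def tri(a,b):
    (p,d),(q,e)=ray(*a),ray(*b); t=np.linalg.lstsq(np.c_[d,-e],q-p,rcond=None)[0]
    return (p+d*t[0]+q+e*t[1])/2, np.linalg.norm(p+d*t[0]-q-e*t[1])
E
python3 - <<'E'
from h import *
f=grab_frame("top"); cv2.imwrite("pics/top1.png",cv2.resize(f[150:290,250:420],None,fx=4,fy=4,interpolation=cv2.INTER_CUBIC))
g=grab_frame("scene"); cv2.imwrite("pics/scene1.png",cv2.resize(g[165:285,230:410],None,fx=4,fy=4,interpolation=cv2.INTER_CUBIC))
for t in("turntable","sugar_bowl","latch","post_top","stand"):
  for n in("top","scene"):
    print(t,n,[(round(s['p'],2),np.round(s['extent'],1)) for s in silhouettes(t,n)[:3]])
print(telemetry.get_obs()['clock'])
E
```

```text
turntable top [(0.84, array([343.1, 229.2,  78.5,  86.3]))]
turntable scene [(0.82, array([301.2, 208.7,  79.2,  62.4])), (0.43, array([204.3, 205.8,  34.2,  42.5]))]
sugar_bowl top [(0.91, array([341.4, 227.4,  32.1,  29.5]))]
sugar_bowl scene [(0.7, array([301.7, 197.1,  29.4,  26.1]))]
latch top [(0.44, array([283.8, 208.2,   6.2,  11.7]))]
latch scene [(0.48, array([360.4, 195.1,   9.4,  36. ])), (0.48, array([315.5, 209.3, 115.8,  66.7]))]
post_top top [(0.87, array([345.3, 226.6,  82.4,  80.6])), (0.31, array([326.9, 227.4, 117. ,  81.5])), (0.22, array([344.4, 230.2,  25.9,  26.5]))]
post_top scene [(0.61, array([300.5, 208.2,  77.4,  67.3]))]
stand top [(0.91, array([328.8, 226.8, 117.6,  81.2]))]
stand scene [(0.62, array([318. , 207.6, 115.2,  66.8]))]
0.7
```

View pics/top1.png

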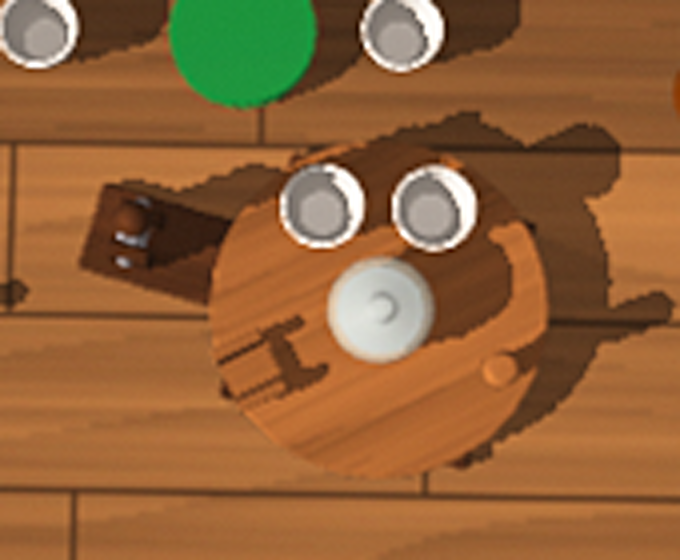

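View pics/scene1.png

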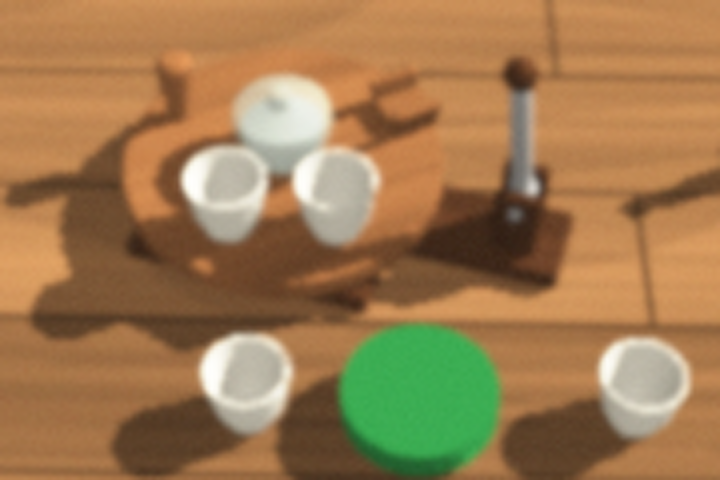

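Run:
```python
from h import *
from scipy.optimize import least_squares
m=silhouettes("turntable","top")[0]['mask'].astype(np.uint8)
ct=pose("top")
# rim points by hand from crop
pts=np.array([(208,325),(548,310),(228,240),(300,455),(375,478),(225,385),(460,453),(375,140),(545,265)])/4+[250,150]
W=np.array([atz("top",p,.045)[:2] for p in pts])
s=least_squares(lambda x:np.hypot(*(W-x[:2]).T)-.13,[.45,-.1]); ax=s.x; print("axis",ax,s.fun.round(4))
P=atz("top",(375,242),.109); P2,e=tri(("top",(375,242)),("scene",(230+176/4,165+58/4))); print("post",P,P2,e,np.linalg.norm(P[:2]-ax))
B,e=tri(("top",(283.2,204.2)),("scene",(360,183))); print("ball",B,e)
c=[atz("top",p,.018) for p in((277,196),(270,217))]; mid=(c[0]+c[1])/2; print("corners",c,np.linalg.norm(c[0]-c[1]),np.linalg.norm(mid[:2]-ax))
a=np.arctan2(*(mid[:2]-ax)[::-1]); print("latch dir deg",np.degrees(a))
F=atz("top",(250+262/4,150+365/4),.074); print("fork",F,np.linalg.norm(F[:2]-ax),np.degrees(np.arctan2(*(F[:2]-ax)[::-1])))
print("post ang",np.degrees(np.arctan2(*(P[:2]-ax)[::-1])))
h=ax+.195*np.array([np.cos(a),np.sin(a)]);print("hinge",h)
e=silhouettes("sugar_bowl","top")[0]['extent'];print("bowl",atz("top",(250+380/4,150+308/4),.117))
for q in((322,207),(432,207)): print("cup",atz("top",(250+q[0]/4,150+q[1]/4),.095))
for q in((440,167),(448,213),(504,210)): print("jar",atz("top",q,.13))
print("kettle",atz("top",(157,258),.15))
```

```text
axis [ 0.55197686 -0.11954247] [ 0.0014 -0.0008 -0.0037 -0.0019  0.0003  0.002  -0.0029 -0.0016  0.0012]
post [ 0.50435825 -0.20613059  0.109     ] [ 0.50413609 -0.20323545  0.10731273] 0.006109962325308217 0.09881818759311262
ball [0.60287037 0.05998633 0.19251033] 0.004738342627619874
corners [array([0.64626794, 0.09284843, 0.018     ]), array([0.57988885, 0.11308562, 0.018     ])] 0.06939544340900076 0.23074633944622225
latch dir deg 74.64495511372041
fork [ 0.50488387 -0.03154799  0.074     ] 0.09980369997076108 118.15485089814747
post ang -118.80832763773016
hinge [0.60361278 0.06849671]
bowl [ 0.54638746 -0.1177647   0.117     ]
cup [ 0.62220876 -0.07462722  0.095     ]
cup [ 0.62342423 -0.15639226  0.095     ]
jar [ 0.7253309  -0.39301008  0.13      ]
jar [ 0.59068899 -0.41491863  0.13      ]
jar [ 0.60182674 -0.57728166  0.13      ]
kettle [0.44755344 0.41798378 0.15      ]
```

Call:
apply_moves --pt "0 0 -1 0 0 0 1" --pt "0 0 -1 0 0 0 1" --pt "0 0 -1 0 0 0 1" --pt "0 0 -1 0 0 0 1" --pt "0 0 -1 0 0 0 1" --pt "0 0 -1 0 0 0 1" --pt "0 0 0 0 0 0 1" --pt "0 0 0 0 0 0 1" --grip_force 40

```text
clock: 1.47
tcp_pos: [0.2867, -0.6111, 0.2313]
orientation: [2.708, 1.593, 0.0]
contact_force: [-0.8, -0.2, -0.9]
grip_width: 0.0853
gripper_force: 0.0
```

```bash
cat >> h.py <<'E'
AX=np.array([.552,-.1195]); LD=np.radians(74.6)
def st():
    o=telemetry.get_obs(); M=R.from_rotvec(o['orientation']).as_matrix()
    print("t",round(o['clock'],2),"tcp",o['tcp_pos'].round(4),"yaw_y",np.degrees(np.arctan2(M[1,1],M[0,1])).round(1),"tilt",M[:,2].round(3),"F",o['contact_force'].round(1),"w",round(o['grip_width'],4)); return o,M
def goto(*targets):
    o,M=st(); p=o['tcp_pos']
    for t in targets: t=np.array(t); print("tool delta",(M.T@(t-p)).round(4), "rows",np.linalg.norm(t-p)/.0417); p=t
E
python3 -c "
from h import *
goto((.504,-.206,.2),(.504,-.206,.078))"
```

```text
t 1.47 tcp [ 0.2867 -0.6111  0.2313] yaw_y -29.0 tilt [ 0.  0. -1.] F [-0.8 -0.2 -0.9] w 0.0853
tool delta [ 0.4597 -0.0067  0.0314] rows 11.05047396232843
tool delta [-0.    -0.     0.122] rows 2.9256594724220624
```

Call:
apply_moves --pt "0 0 0 0.0383 -0.0006 0.0026 1" --pt "0 0 0 0.0383 -0.0006 0.0026 1" --pt "0 0 0 0.0383 -0.0006 0.0026 1" --pt "0 0 0 0.0383 -0.0006 0.0026 1" --pt "0 0 0 0.0383 -0.0006 0.0026 1" --pt "0 0 0 0.0383 -0.0006 0.0026 1" --pt "0 0 0 0.0383 -0.0006 0.0026 1" --pt "0 0 0 0.0383 -0.0006 0.0026 1"

```text
clock: 2.13
tcp_pos: [0.4311, -0.3388, 0.2107]
orientation: [2.707, 1.592, 0.0]
contact_force: [-0.0, -0.1, 0.0]
grip_width: 0.0855
gripper_force: 0.0
```

Call:
apply_moves --pt "0 0 0 0.0383 -0.0006 0.0026 1" --pt "0 0 0 0.0383 -0.0006 0.0026 1" --pt "0 0 0 0.0383 -0.0006 0.0026 1" --pt "0 0 0 0.0383 -0.0006 0.0026 1" --pt "0 0 0 0 0 0 1" --pt "0 0 0 0 0 0 1" --pt "0 0 0 0 0 0 1" --pt "0 0 0 0 0 0 1"

```text
clock: 2.8
tcp_pos: [0.5016, -0.2067, 0.2001]
orientation: [2.707, 1.593, -0.001]
contact_force: [0.6, -1.0, -0.5]
grip_width: 0.0852
gripper_force: 0.0
```

```bash
python3 -c "
from h import *
goto((.504,-.206,.078))
f=grab_frame('wrist'); c=pose('wrist')
for i,P in enumerate([(.504,-.206,.109),(.552,-.1195,.045),(.504,-.0315,.074)]):
    u=proj('wrist',P,c)[0]; print(u); cv2.circle(f,tuple(int(v) for v in u),4,(255,0,0),2)
cv2.imwrite('pics/w1.png',f)"
```

```text
t 2.8 tcp [ 0.5016 -0.2067  0.2001] yaw_y -29.1 tilt [-0.    -0.001 -1.   ] F [ 0.6 -1.  -0.5] w 0.0852
tool delta [0.0019 0.0017 0.1221] rows 2.929252077843045
[326.18541808 201.41329962]
[325.98793988  65.97661574]
[209.23822851 -14.64516982]
```

View pics/w1.png

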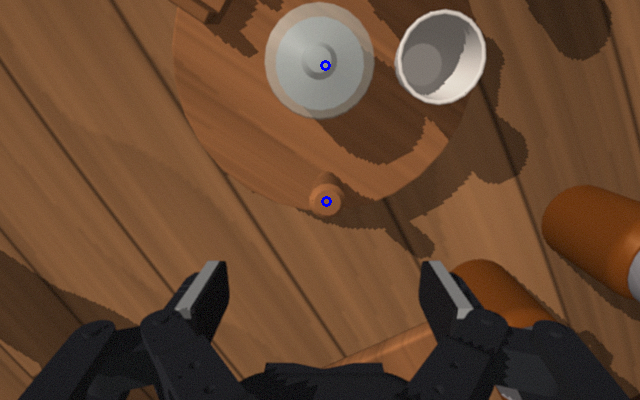

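The wrist view shows the post top at (326,201), exactly where my model projects it. The jars are at the right, clear of the fingers. Nothing in this job involves handling the jar, so I descend on the post and grip it.

Call:
apply_moves --pt "0 0 0 0.0005 0.0004 0.0305 1" --pt "0 0 0 0.0005 0.0004 0.0305 1" --pt "0 0 0 0.0005 0.0004 0.0305 1" --pt "0 0 0 0.0005 0.0004 0.0305 1" --pt "0 0 0 0 0 0 1" --pt "0 0 0 0 0 0 -1" --pt "0 0 0 0 0 0 -1" --pt "0 0 0 0 0 0 -1" --grip_force 30

```text
clock: 3.52
tcp_pos: [0.5061, -0.205, 0.0803]
orientation: [2.703, 1.595, 0.004]
contact_force: [-0.6, 0.2, -0.3]
grip_width: 0.0517
gripper_force: 0.0
```

Call:
apply_moves --pt "0 0 0 0 0 0 -1" --pt "0 0 0 0 0 0 -1" --pt "0 0 0 0 0 0 -1" --pt "0 0 0 0 0 0 -1" --pt "0 0 0 0 0 0 -1" --pt "0 0 0 0 0 0 -1" --pt "0 0 0 0 0 0 -1" --pt "0 0 0 0 0 0 -1"

```text
clock: 4.18
tcp_pos: [0.5058, -0.2047, 0.0798]
orientation: [2.703, 1.596, 0.003]
contact_force: [-0.6, -0.4, 6.6]
grip_width: 0.0268
gripper_force: 29.6
```

```bash
python3 -c "
from h import *
o,M=st(); v=o['tcp_pos'][:2]-AX; print(np.linalg.norm(v),np.degrees(np.arctan2(v[1],v[0])))"
```

```text
t 4.18 tcp [ 0.5058 -0.2047  0.0798] yaw_y -28.9 tilt [ 0.003 -0.001 -1.   ] F [-0.6 -0.4  6.6] w 0.0268
0.09691346495459771 -118.48304725250678
```

Call:
apply_moves --pt "0 0 0.15 0 -0.0015 0 -1" --pt "0 0 0.29 0 -0.003 0 -1" --pt "0 0 0.29 0 -0.003 0 -1" --pt "0 0 0.29 0 -0.003 0 -1" --pt "0 0 0.29 0 -0.003 0 -1" --pt "0 0 0.29 0 -0.003 0 -1" --pt "0 0 0.29 0 -0.003 0 -1" --pt "0 0 0.29 0 -0.003 0 -1"

```text
clock: 4.85
tcp_pos: [0.4874, -0.1921, 0.0798]
orientation: [2.868, 1.276, 0.004]
contact_force: [0.7, -0.5, 5.6]
grip_width: 0.0272
gripper_force: 29.6
```

Call:
apply_moves --pt "0 0 0.29 0 -0.003 0 -1" --pt "0 0 0.29 0 -0.003 0 -1" --pt "0 0 0.29 0 -0.003 0 -1" --pt "0 0 0.29 0 -0.003 0 -1" --pt "0 0 0.29 0 -0.003 0 -1" --pt "0 0 0.29 0 -0.003 0 -1" --pt "0 0 0.29 0 -0.003 0 -1" --pt "0 0 0.29 0 -0.003 0 -1"

```text
clock: 5.52
tcp_pos: [0.4714, -0.1744, 0.0798]
orientation: [3.002, 0.918, 0.004]
contact_force: [-0.7, -1.9, 6.3]
grip_width: 0.0271
gripper_force: 29.7
```

```bash
python3 -c "
from h import *
o,M=st(); v=o['tcp_pos'][:2]-AX; print(np.linalg.norm(v),np.degrees(np.arctan2(v[1],v[0])))"
```

```text
t 5.52 tcp [ 0.4714 -0.1744  0.0798] yaw_y -56.0 tilt [ 0.003 -0.002 -1.   ] F [-0.7 -1.9  6.3] w 0.0271
0.09751680477728303 -145.70823278708934
```

Call:
apply_moves --pt "0 0 0.29 0 -0.003 0 -1" --pt "0 0 0.29 0 -0.003 0 -1" --pt "0 0 0.29 0 -0.003 0 -1" --pt "0 0 0.29 0 -0.003 0 -1" --pt "0 0 0.29 0 -0.003 0 -1" --pt "0 0 0.29 0 -0.003 0 -1" --pt "0 0 0.25 0 -0.0025 0 -1" --pt "0 0 0.15 0 -0.0015 0 -1"

```text
clock: 6.18
tcp_pos: [0.4609, -0.1551, 0.0798]
orientation: [3.086, 0.577, 0.004]
contact_force: [-0.6, -2.6, 6.7]
grip_width: 0.0267
gripper_force: 29.8
```

Call:
apply_moves --pt "0 0 0 0 0 0 -1" --pt "0 0 0 0 0 0 -1" --pt "0 0 0 0 0 0 0.3" --pt "0 0 0 0 0 0 0.3" --pt "0 0 0 0 0 0 0.3" --pt "0 0 0 0 0 0 0.3" --pt "0 0 0 0 0 0 0.3" --pt "0 0 0 0 0 0 0.3"

```text
clock: 6.85
tcp_pos: [0.4596, -0.1542, 0.078]
orientation: [-3.087, -0.581, 0.0]
contact_force: [-0.1, 0.5, -0.2]
grip_width: 0.0555
gripper_force: 0.0
```

Call:
apply_moves --pt "0 0 0 0 0 -0.005 0.3" --pt "0 0 0 0 0 -0.02 0.3" --pt "0 0 0 0 0 -0.04 0.3" --pt "0 0 0 0 0 -0.04 0.3" --pt "0 0 0 0 0 -0.04 0.3" --pt "0 0 0 0 0 -0.035 0.3" --pt "0 0 0 0 0 0 0.3" --pt "0 0 0 0 0 0 -1"

```text
clock: 7.52
tcp_pos: [0.461, -0.1545, 0.2606]
orientation: [3.085, 0.58, 0.008]
contact_force: [-0.1, 0.2, -0.9]
grip_width: 0.045
gripper_force: 0.0
```

Run:
```python
from h import *
o,M=st(); v=o['tcp_pos'][:2]-AX; print(np.linalg.norm(v),np.degrees(np.arctan2(v[1],v[0])))
d=np.array([np.cos(LD),np.sin(LD)])
goto((*(AX+.245*d),.26))
f=grab_frame("top"); 
for P in [(*(AX+.071*d),.067),(*(AX+.13*d),.074),(*(AX+.195*d),.067)]: print(proj("top",P)[0])
a=np.radians(199.6); print("post exp",proj("top",(*(AX+.1*np.array([np.cos(a),np.sin(a)])),.109)))
cv2.imwrite("pics/top2.png",cv2.resize(f[160:280,255:405],None,fx=5,fy=5,interpolation=cv2.INTER_CUBIC))
```

```text
t 7.52 tcp [ 0.461  -0.1545  0.2606] yaw_y -68.7 tilt [ 0.005 -0.001 -1.   ] F [-0.1  0.2 -0.9] w 0.045
0.09755652409749967 -158.9445986755867
t 7.52 tcp [ 0.461  -0.1545  0.2606] yaw_y -68.7 tilt [ 0.005 -0.001 -1.   ] F [-0.1  0.2 -0.9] w 0.045
tool delta [ 0.244 -0.196  0.001] rows 7.505145437991456
[322.37429977 219.53844452]
[303.55523947 213.88933829]
[283.10898584 208.09654663]
post exp [[356.67721937 257.7371381 ]]
```

View pics/top2.png

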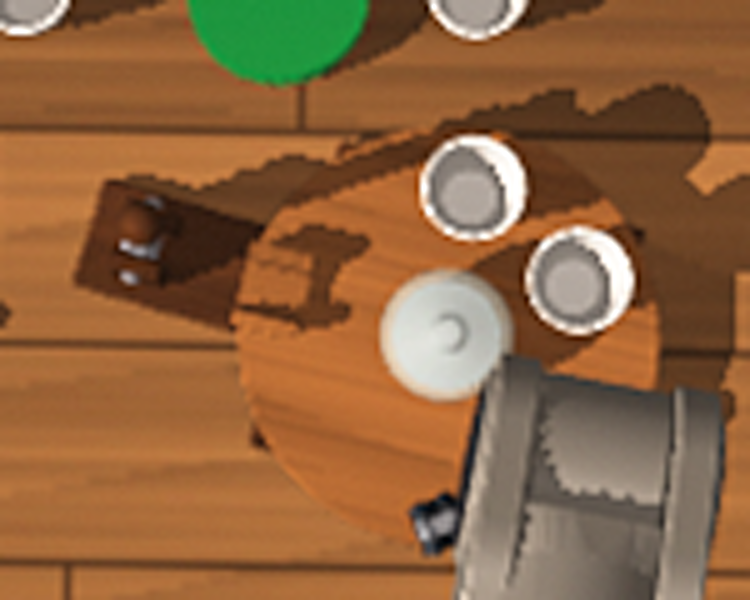

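The fork slot now centres at crop (278,285), full-frame (310.6,217). The latch line at that radius is (309.9,215.8), so it's within about 1.5°. The cups and bowl are standing. Next I go over to the outer side of the latch.

Call:
apply_moves --pt "0 0 0 0.0305 -0.0245 0 -1" --pt "0 0 0 0.0305 -0.0245 0 -1" --pt "0 0 0 0.0305 -0.0245 0 -1" --pt "0 0 0 0.0305 -0.0245 0 -1" --pt "0 0 0 0.0305 -0.0245 0 -1" --pt "0 0 0 0.0305 -0.0245 0 -1" --pt "0 0 0 0.0305 -0.0245 0 -1" --pt "0 0 0 0.0305 -0.0245 0 -1"

```text
clock: 8.23
tcp_pos: [0.6153, 0.1184, 0.2557]
orientation: [3.087, 0.581, -0.006]
contact_force: [1.2, -0.4, -0.4]
grip_width: -0.0001
gripper_force: 0.0
```

Call:
apply_moves --pt "0 0 -1 0 0 0 -1" --pt "0 0 -1 0 0 0 -1" --pt "0 0 -1 0 0 0 -1" --pt "0 0 -1 0 0 0 -1" --pt "0 0 -1 0 0 0 -1" --pt "0 0 -1 0 0 0 -1" --pt "0 0 -1 0 0 0 -1" --pt "0 0 -1 0 0 0 -1"

```text
clock: 8.9
tcp_pos: [0.6146, 0.1167, 0.2556]
orientation: [-2.578, -1.792, 0.006]
contact_force: [0.2, 0.2, 0.3]
grip_width: 0.0002
gripper_force: 0.0
```

Run:
```python
from h import *
d=np.array([np.cos(LD),np.sin(LD)])
goto((*(AX+.245*d),.26))
f=grab_frame("wrist"); c=pose("wrist")
B=np.array([.6029,.06,.191]); print(proj("wrist",B,c))
cv2.imwrite("pics/w2.png",f)
```

```text
t 8.9 tcp [0.6146 0.1167 0.2556] yaw_y -20.4 tilt [-0.004 -0.001 -1.   ] F [0.2 0.2 0.3] w 0.0002
tool delta [ 0.0009  0.0023 -0.0045] rows 0.12186568055313077
[[335.82867721 290.72293167]]
```

View pics/w2.png

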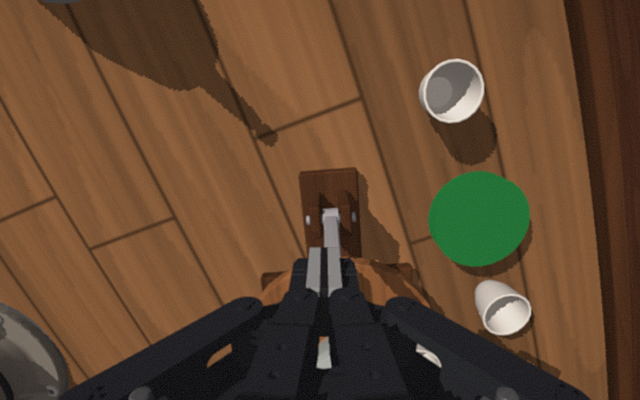

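The wrist view shows the lugs at (307,220) and (353,218), with the bar between them at (331,230). The ball is hidden behind the shut fingers, as predicted at (336,291). I lower outside it.

Call:
apply_moves --pt "0 0 -0.85 0 0 0 -1" --pt "0 0 0 0 0.002 0.02 -1" --pt "0 0 0 0 0 0.02 -1" --pt "0 0 0 0 0 0.02 -1" --pt "0 0 0 0 0 0.018 -1" --pt "0 0 0 0 0 0 -1" --pt "0 0 0 0 0 0 -1" --pt "0 0 0 0 0 0 -1"

```text
clock: 9.62
tcp_pos: [0.6179, 0.1166, 0.1804]
orientation: [-2.503, -1.898, -0.0]
contact_force: [0.5, -0.2, 1.0]
grip_width: -0.0002
gripper_force: 0.0
```

```bash
cat > pl.py <<'E'
from h import *
d=np.array([np.cos(LD),np.sin(LD)])
o,M=st(); v=o['tcp_pos'][:2]-AX; x=np.array([-d[1],d[0]]); print("radial",(v@d).round(4),"lateral",(v@x).round(4))
for th in range(90,-1,-10):
    t=np.radians(th); print(th,"TCP radial",round(.195-.124*np.cos(t)+.013*np.sin(t)+.011,4),"z",round(.067+.124*np.sin(t)+.013*np.cos(t),4))
c,T=pose("wrist"); print("hinge obs (at prev)",)
E
python3 pl.py
```

```text
t 9.62 tcp [0.6179 0.1166 0.1804] yaw_y -15.6 tilt [-0.  0. -1.] F [ 0.5 -0.2  1. ] w -0.0002
radial 0.2451 lateral -0.0008
90 TCP radial 0.219 z 0.191
80 TCP radial 0.1973 z 0.1914
70 TCP radial 0.1758 z 0.188
60 TCP radial 0.1553 z 0.1809
50 TCP radial 0.1363 z 0.1703
40 TCP radial 0.1194 z 0.1567
30 TCP radial 0.1051 z 0.1403
20 TCP radial 0.0939 z 0.1216
10 TCP radial 0.0861 z 0.1013
0 TCP radial 0.082 z 0.08
hinge obs (at prev)
```

Call:
apply_moves --pt "0 0 0 -0.013 0 0 -1" --pt "0 0 0 -0.013 0 0 -1" --pt "0 0 0 -0.011 0 0 -1" --pt "0 0 0 -0.011 0 0 -1" --pt "0 0 0 -0.011 0 0 -1" --pt "0 0 0 -0.011 0 0 -1" --pt "0 0 0 -0.01 0 0 -1" --pt "0 0 0 -0.01 0 0 -1"

```text
clock: 10.28
tcp_pos: [0.5932, 0.0286, 0.1802]
orientation: [2.503, 1.899, 0.0]
contact_force: [0.6, 0.4, 0.1]
grip_width: -0.0001
gripper_force: 0.4
```

Run:
```python
from h import *
o,M=st(); print((o['tcp_pos'][:2]-AX)@[np.cos(LD),np.sin(LD)])
f=grab_frame("scene"); cv2.imwrite("pics/s3.png",cv2.resize(f[130:260,240:410],None,fx=4,fy=4,interpolation=cv2.INTER_CUBIC))
```

```text
t 10.28 tcp [0.5932 0.0286 0.1802] yaw_y -15.6 tilt [ 0. -0. -1.] F [0.6 0.4 0.1] w -0.0001
0.1537558935058513
```

View pics/s3.png

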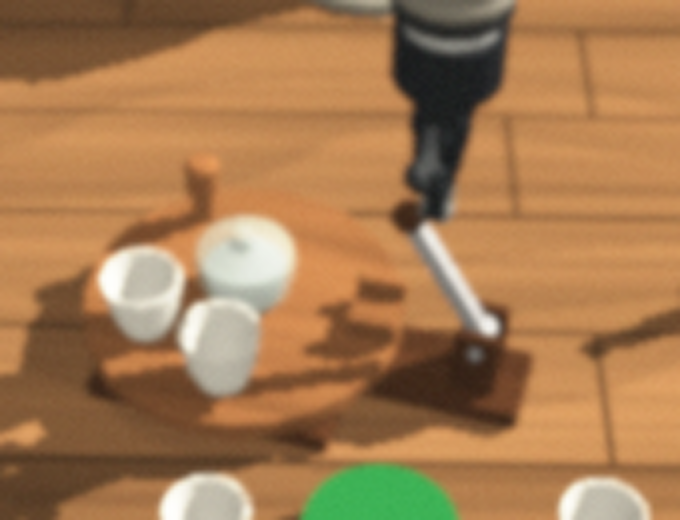

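The bar is following: the ball at crop (408,214) sits just inside the fingertip at (435,205). I continue along the arc.

Call:
apply_moves --pt "0 0 0 -0.01 0 0.006 -1" --pt "0 0 0 -0.009 0 0.006 -1" --pt "0 0 0 -0.0085 0 0.006 -1" --pt "0 0 0 -0.0085 0 0.006 -1" --pt "0 0 0 -0.007 0 0.008 -1" --pt "0 0 0 -0.007 0 0.008 -1" --pt "0 0 0 -0.0055 0 0.0095 -1" --pt "0 0 0 -0.0055 0 0.0095 -1"

```text
clock: 11.0
tcp_pos: [0.5768, -0.0297, 0.12]
orientation: [-2.502, -1.899, 0.001]
contact_force: [0.3, 1.1, 0.5]
grip_width: -0.0002
gripper_force: 0.4
```

Run:
```python
from h import *
o,M=st(); print((o['tcp_pos'][:2]-AX)@[np.cos(LD),np.sin(LD)])
f=grab_frame("scene"); cv2.imwrite("pics/s4.png",cv2.resize(f[130:260,240:410],None,fx=4,fy=4,interpolation=cv2.INTER_CUBIC))
```

```text
t 11.0 tcp [ 0.5768 -0.0297  0.12  ] yaw_y -15.6 tilt [-0. -0. -1.] F [0.3 1.1 0.5] w -0.0002
0.09316995996659429
```

View pics/s4.png

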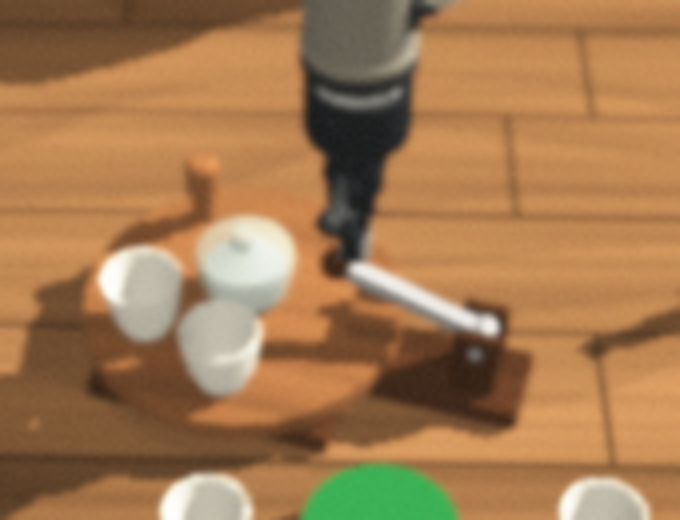

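The bar is about 20° from closed, with the ball at crop (337,262) under the tip. Now I press it home.

Call:
apply_moves --pt "0 0 0 -0.005 0 0.01 -1" --pt "0 0 0 -0.005 0 0.01 -1" --pt "0 0 0 -0.0025 0 0.01 -1" --pt "0 0 0 -0.0025 0 0.007 -1" --pt "0 0 0 0 0 0.003 -1" --pt "0 0 0 0 0 0 -1" --pt "0 0 0 0 0 0 -1" --pt "0 0 0 0 0 0 -1"

```text
clock: 11.72
tcp_pos: [0.5734, -0.0431, 0.0813]
orientation: [2.502, 1.9, 0.001]
contact_force: [0.1, 0.1, -0.5]
grip_width: 0.0002
gripper_force: 0.0
```

Call:
apply_moves --pt "0 0 0 0 0 0.001 -1" --pt "0 0 0 0 0 0.001 -1" --pt "0 0 0 0 0 0.001 -1" --pt "0 0 0 0 0 0 -1" --pt "0 0 0 0 0 0 -1" --pt "0 0 0 0 0 0 -1" --pt "0 0 0 0 0 0 -1" --pt "0 0 0 0 0 0 -1"

```text
clock: 12.38
tcp_pos: [0.5737, -0.0431, 0.0794]
orientation: [2.501, 1.899, 0.002]
contact_force: [-2.5, 0.7, 9.5]
grip_width: -0.0002
gripper_force: 4.9
```

Call:
apply_moves --pt "0 0 0 0 0 0.001 -1" --pt "0 0 0 0 0 0.001 -1" --pt "0 0 0 0 0 0 -1" --pt "0 0 0 0 0 0 -1" --pt "0 0 0 0 0 0 -1" --pt "0 0 0 0 0 0 -1" --pt "0 0 0 0 0 0 -1" --pt "0 0 0 0 0 0 -1"

```text
clock: 13.05
tcp_pos: [0.5739, -0.0431, 0.0788]
orientation: [2.501, 1.899, 0.001]
contact_force: [-7.0, 0.8, 23.0]
grip_width: 0.0003
gripper_force: 11.2
```

Call:
apply_moves --pt "0 0 0 0 0 -0.005 -1" --pt "0 0 0 0 0 -0.01 -1" --pt "0 0 0 0 0 -0.03 -1" --pt "0 0 0 0 0 -0.04 -1" --pt "0 0 0 0 0 -0.04 -1" --pt "0 0 0 0 0 -0.03 -1" --pt "0 0 0 0 0 0 -1" --pt "0 0 0 0 0 0 -1"

```text
clock: 13.72
tcp_pos: [0.5744, -0.0434, 0.2336]
orientation: [2.5, 1.897, 0.006]
contact_force: [-0.6, -0.2, -0.3]
grip_width: -0.0003
gripper_force: 0.0
```

Run:
```python
from h import *
o,M=st()
f=grab_frame("scene"); d=np.array([np.cos(LD),np.sin(LD)])
print("ball exp",(proj("scene",(*(AX+.071*d),.067))[0]-[240,130])*4)
cv2.imwrite("pics/s5.png",cv2.resize(f[130:260,240:410],None,fx=4,fy=4,interpolation=cv2.INTER_CUBIC))
```

```text
t 13.72 tcp [ 0.5744 -0.0434  0.2336] yaw_y -15.6 tilt [ 0.005 -0.    -1.   ] F [-0.6 -0.2 -0.3] w -0.0003
ball exp [320.86707164 296.12930889]
```

View pics/s5.png

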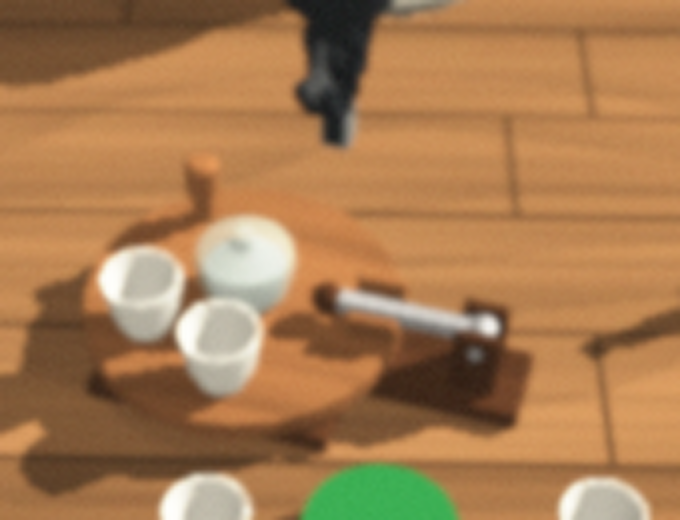

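The ball sits at crop (328,298) against an expected (321,296) when closed. The tip stopped hard at 0.079 m with 23 N on it, the ball's closed height, so the bar is home. The cups and bowl are upright and the gripper is clear.

```bash
python3 -c "
from bench import order
print(order.hand_in())"
```

```text
the job is handed in; nothing more can be done
None
```

The carousel is turned so its fork faces the latch, the bar is pressed fully home, and the bowl and cups on it are still upright; I handed the job in at about 14 s.

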